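# Top up the cooling stand and switch on its fan

## Task

Find the two empty pockets of the tilted cooling stand and fill each with a spare black cup from the grey mat, dome outward and rim flat on the pocket floor, set down into it rather than dropped; leave the cups that are already loaded, the one spare left over, the cutters, the tub and the green can as they are. When all five pockets are full and the cups released, turn the black knob on the blue box clockwise from the red mark until it clicks over to the green mark, and let go.

Things in the scene. Friction and masses are not known exactly. Their poses are not given: they have to be found in the camera images.
- loaded0: glossy black domed plastic cup, dome up and open rim down, 92 mm tall, straight body 54 mm in diameter (from 6 to 66 mm above the rim, then the dome), rim flange 58 mm in diameter and 5 mm high, 90 g, heavy at the rim; origin at the centre of its rim (underside), z axis out through the dome; one of three that already sit in pockets of the stand (which pockets varies)
- loaded1: glossy black domed plastic cup, dome up and open rim down, 92 mm tall, straight body 54 mm in diameter (from 6 to 66 mm above the rim, then the dome), rim flange 58 mm in diameter and 5 mm high, 90 g, heavy at the rim; origin at the centre of its rim (underside), z axis out through the dome; one of three that already sit in pockets of the stand (which pockets varies)
- loaded2: glossy black domed plastic cup, dome up and open rim down, 92 mm tall, straight body 54 mm in diameter (from 6 to 66 mm above the rim, then the dome), rim flange 58 mm in diameter and 5 mm high, 90 g, heavy at the rim; origin at the centre of its rim (underside), z axis out through the dome; one of three that already sit in pockets of the stand (which pockets varies)
- spare0: glossy black domed plastic cup, dome up and open rim down, 92 mm tall, straight body 54 mm in diameter (from 6 to 66 mm above the rim, then the dome), rim flange 58 mm in diameter and 5 mm high, 90 g, heavy at the rim; origin at the centre of its rim (underside), z axis out through the dome; one of three spares standing on the grey mat, at least 75 mm between centres
- spare1: glossy black domed plastic cup, dome up and open rim down, 92 mm tall, straight body 54 mm in diameter (from 6 to 66 mm above the rim, then the dome), rim flange 58 mm in diameter and 5 mm high, 90 g, heavy at the rim; origin at the centre of its rim (underside), z axis out through the dome; one of three spares standing on the grey mat, at least 75 mm between centres
- spare2: glossy black domed plastic cup, dome up and open rim down, 92 mm tall, straight body 54 mm in diameter (from 6 to 66 mm above the rim, then the dome), rim flange 58 mm in diameter and 5 mm high, 90 g, heavy at the rim; origin at the centre of its rim (underside), z axis out through the dome; one of three spares standing on the grey mat, at least 75 mm between centres
- bed: white bed of the cooling stand: fixed slab 110 x 390 x 36 mm with a row of five square pockets, tilted 0.50 rad (28.6 deg) towards the robot; origin at the centre of its underside, 38 mm above the table; z is its outward normal (up and towards the robot), y runs along the row, x up the slope. Neighbouring cups have only 20 mm between them; there is room along x
- pocket0 (a point): centre of the floor of pocket 0 of the bed (0 at the right-hand end seen from the robot, 74 mm apart); axes as the bed's: z points out of the pocket. Pocket 68 mm square, 30 mm deep, its mouth chamfered 2.5 mm. A seated cup rests its rim on this floor, within 7 mm of the centre, dome along z
- pocket1 (a point): centre of the floor of pocket 1 of the bed (0 at the right-hand end seen from the robot, 74 mm apart); axes as the bed's: z points out of the pocket. Pocket 68 mm square, 30 mm deep, its mouth chamfered 2.5 mm. A seated cup rests its rim on this floor, within 7 mm of the centre, dome along z
- pocket2 (a point): centre of the floor of pocket 2 of the bed (0 at the right-hand end seen from the robot, 74 mm apart); axes as the bed's: z points out of the pocket. Pocket 68 mm square, 30 mm deep, its mouth chamfered 2.5 mm. A seated cup rests its rim on this floor, within 7 mm of the centre, dome along z
- pocket3 (a point): centre of the floor of pocket 3 of the bed (0 at the right-hand end seen from the robot, 74 mm apart); axes as the bed's: z points out of the pocket. Pocket 68 mm square, 30 mm deep, its mouth chamfered 2.5 mm. A seated cup rests its rim on this floor, within 7 mm of the centre, dome along z
- pocket4 (a point): centre of the floor of pocket 4 of the bed (0 at the right-hand end seen from the robot, 74 mm apart); axes as the bed's: z points out of the pocket. Pocket 68 mm square, 30 mm deep, its mouth chamfered 2.5 mm. A seated cup rests its rim on this floor, within 7 mm of the centre, dome along z
- mat: grey plastic mat, 220 x 310 mm, 4 mm thick, fixed on the table; origin at the centre of its underside; the spares stand on it
- fanbox: blue switch box of the cooling fan, 110 x 110 mm, 70 mm high, fixed; origin at the centre of its underside. On its top a white dial carries a red mark (off) at its far (+x) side and a green mark (on) 60 deg clockwise from it
- knob_grip (a point): on the vertical axis of the black knob on top of the blue box, at the height to grip (97 mm above the table). The grip is an upright bar 60 mm long, 16 mm thick, its top 16 mm above this point and its foot 14 mm below, on a disc 54 mm across; this frame turns with the knob, its x axis runs along the bar to the white pointer line
- fan_knob (a joint): angle of the knob in rad, clockwise from above: 0 at the red mark (off, start), 1.05 at the green mark (on); it stops at both. A spring detent holds it at either mark: it resists until about 0.53 (at most about 0.15 N m), then snaps on to green by itself; let go before that, it springs back
- snips: red-handled side cutters, 140 x 56 mm, 12 mm high, lying on the robot's side of the mat; a bystander to leave alone; origin at its underside
- spray_green: green spray can, 54 mm across, 170 mm tall, standing between and behind the stand and the blue box; a bystander to leave alone; origin at its underside
- tub: white plastic tub, 80 mm across, 45 mm high, in front of the stand's right half; a bystander to leave alone; origin at its underside

How it is judged:
By the outcome, as a careful person would: the job done as asked, in the order asked, and still so for the second after the job is handed in, with the robot touching nothing.
It also fails if it takes over 72 s, if anything falls off the work surface, if the arm or the gripper's body presses on something with over 40 N, if the wrist force passes 120 N, or if a joint passes its speed limit or range.

## Robot

A 6-joint arm with a two-finger parallel gripper is mounted at the origin on the work surface. World frame = base frame: x ahead of the robot, y to its left, z up, the work surface at z = 0. Lengths are in m, angles in rad, forces in N, time in s.
With the tool pointing down it reaches from about 0.3 to 0.85 m from the base axis. Payload 5.4 kg.
Tool frame: the origin (TCP) lies at the centre of the arm's flange, where the gripper is bolted on; the fingertips stand 173 mm ahead of it and the grasp point (between the pads) lies 155 mm ahead of it (env.tip_reach is the distance from the TCP to the fingertips, in m); z points along the fingers, y is the line along which they close (so a half turn about z gives the same grasp; the last joint's range is limited). The gripper opens to 85 mm and grips with 20 to 120 N. Pads are 22 mm wide; open, the fingers measure 114 mm over their backs; the gripper's body (76 mm by 85 mm) begins 54 mm behind the grasp point. The pads swing forward as they close: fully open they stand 13 mm farther back than shut.
Start: joints at [0.91, 0.158, 1.597, -0, 1.386, -0.21], TCP at [0.251, 0.518, 0.405] pointing down, gripper open.
Joint ranges: [-2.91, 2.91], [-0.94, 2.29], [0.18, 2.7], [-1.29, 4.43], [0.17, 2.64], [-3, 3]. Speed limits (rad/s): [2.57, 2.57, 3.14, 3.14, 3.14, 3.14].

## Interface

Orientations are given as a unit quaternion [w, x, y, z].
In Python, from workcell import get_obs, imaging, env, models gives the robot as it stands. The module is installed in compiled form; this text tells all that it offers.
- The arm moves only by the shell command python3 -m creep 'ROWS' [OPENING] [FORCE]. ROWS is JSON, a list of rows, each a list of 2 entries, a list of its own where there are three numbers: the shift along the tool's x, y, z each as a share of 0.5 m, from -1 to 1, then the turn, a rotation vector about the tool's x, y, z each as a share of 30 degrees, from -1 to 1. In form: [[[dx, dy, dz], [wx, wy, wz]], ...]. A call has 1 to 12 rows; each row is the pose to reach, as a shift and turn from the pose commanded when the call began, along the tool's axes at that moment; what a row does not reach only later rows make up. A row lasts 1/12 s, in which the tool goes at most 41.7 mm and 7.16 degrees, less where a joint would pass 70% of its speed; a pose out of reach is approached as far as the arm can. A call with a number of a shift or a turn outside -1 to 1 is refused whole. A call with a gripper value outside its range is refused whole. OPENING is the opening, from 0 (shut) to 1 (fully open), set as the call begins (- or left out, the last holds). The fingers move at their own pace and stop on an object; FORCE is the grip in N (left out, the last holds). Time passes only in rows, so rows that repeat a pose let the fingers close. It gives the time, the measured TCP pose, the force, the opening and the grip force at its end, in the units of the state.
- get_obs(): the state, without advancing time (a new reading comes with each control period).
- imaging.capture(name): name is "scene" or "top" or "wrist"; returns (picture, depth): 400x640x3 uint8, red, green, blue; 400x640 float32, m along the optical axis (not along the pixel's ray), 0 where there is no reading.
- imaging.camera_params(name): a dict with "vfov" (degrees; the focal length in pixels is half the picture's height over the tangent of half this angle, whatever the lens; pixels are square), "cx", "cy" (the principal point, pixels), "T" (4x4, takes a point from camera to world coordinates). Camera axes: x right, y up, looking along -z (the intrinsics and any distortion apply to the point x, -y, -z); pixel columns grow to the right and rows downward; lengths in m; the calibration is good to about 2 mm. A picture is of the moment at which its call begins: read the wrist's pose just before it. camera_params takes no time and is no camera call; for the wrist camera it gives the pose at the moment of the call.
- env.finish_job(): hands the job in; it is judged then, once.
Trained networks look in the newest picture that a camera, given by its name, has taken for a name from the list of things; names that differ only in an ending like _2 or _b are one class to them, and where a whole thing is asked for, a point or a joint stands for the part that bears it (a point fixed in the world has none). Each returns a list of dicts, best first, with "confidence" (0 to 1); they miss things now and then, are a little off and sometimes report something else, mostly with a low value. They report only what shows in the picture. A call takes as long as a camera call.
- models.look_for(target, camera): "rect" ([left, top, right, bottom] in pixels, round what is visible of it).
- models.masks_of(target, camera): "pixels" (400x640 bool, what is visible of it) and "rect" ([left, top, right, bottom] in pixels, round what is visible of it).
The state is a dict: "time": time; "qpos": joint angles; "joint_velocities": joint speeds; "joint_efforts": joint torques, N m; "position": TCP position; "tool_rot": TCP orientation; "wrist_force": force on the tool from outside, world axes, zero at the start; "moment": the same for the moment, N m; "width": opening from 0.0 (shut) to 1.0 (fully open); "grasp_force": force on a finger pad.
Only numpy, scipy, OpenCV 4.12 (cv2) and the standard library are available. Lean on these libraries where they do the work, as an engineer would, in place of code of your own. Each camera call takes 0.05 s, during which the arm holds its last target. There are 200 camera calls.

## Working session

There is one attempt and no reset: what is moved stays moved. The work goes in short steps, Python scripts to look and compute and a shell command to move; the robot and the scene stay as the last step left them, time stands still between calls to the robot, and variables do not carry over. Pictures are saved under pics/ and viewed, at most 10 in all, crops included, and the job is handed in when it is done.

```bash
mkdir -p pics
cat > h.py <<'E'
import numpy as np, cv2
from workcell import get_obs, imaging, env, models
from scipy.spatial.transform import Rotation as R
def cap(n):
    p=imaging.camera_params(n); im,d=imaging.capture(n); return im,d,p
def cloud(d,p):
    f=200/np.tan(np.radians(p["vfov"])/2)
    v,u=np.mgrid[0:400,0:640]
    P=np.stack([(u-p["cx"])/f*d,-(v-p["cy"])/f*d,-d],-1)
    return P@p["T"][:3,:3].T+p["T"][:3,3]
def save(im,n): cv2.imwrite("pics/"+n,im[:,:,::-1])
E
python3 - <<'E'
from h import *
o=get_obs();print({k:np.round(v,3) for k,v in o.items()})
for n in("scene","top"):
    im,d,p=cap(n);save(im,n+"0.png");print(n,{k:v for k,v in p.items() if k!="T"},p["T"].round(3).tolist())
    P=cloud(d,p)
    for t in("spare0","bed","mat","fanbox","knob_grip","snips","spray_green","tub"):
        for r in models.masks_of(t,n):
            if r["confidence"]<.3: continue
            m=r["pixels"]&(d>0);q=P[m]
            print(t,round(r["confidence"],2),np.round(r["rect"]),np.median(q,0).round(3),np.percentile(q,2,axis=0).round(3),np.percentile(q,98,axis=0).round(3))
E
```

```text
{'time': np.float64(0.0), 'qpos': array([ 0.91 ,  0.159,  1.598, -0.   ,  1.386, -0.21 ]), 'joint_velocities': array([ 0.   , -0.   , -0.001,  0.001, -0.   , -0.   ]), 'joint_efforts': array([-1.0000e-03, -3.9602e+01, -3.3142e+01, -0.0000e+00,  9.0000e-03,
        0.0000e+00]), 'position': array([0.25 , 0.517, 0.404]), 'tool_rot': array([-0.   ,  0.223,  0.975, -0.001]), 'wrist_force': array([ 0.856, -0.687,  0.204]), 'moment': array([ 0.022, -0.002,  0.006]), 'grasp_force': np.float64(0.0), 'width': np.float64(1.0)}
scene {'vfov': 49.70168252691337, 'cx': 321.16896364897116, 'cy': 199.45280267547145} [[-0.498, -0.734, 0.462, 0.992], [0.867, -0.419, 0.27, 0.293], [-0.005, 0.535, 0.845, 1.009], [0.0, 0.0, 0.0, 1.0]]
spare0 0.86 [398. 235. 422. 270.] [0.505 0.248 0.076] [0.472 0.221 0.005] [0.516 0.272 0.097]
spare0 0.81 [361. 211. 388. 245.] [0.486 0.144 0.073] [0.454 0.118 0.006] [0.497 0.166 0.096]
spare0 0.76 [436. 253. 466. 283.] [0.497 0.344 0.075] [0.439 0.319 0.003] [0.509 0.371 0.096]
bed 0.64 [202. 150. 343. 242.] [ 0.546 -0.11   0.074] [ 0.464 -0.333  0.029] [0.578 0.049 0.0
[... 1520 characters left out ...]
 [0.573 0.042 0.096]
mat 0.94 [185. 186. 293. 261.] [0.478 0.237 0.003] [ 0.374  0.09  -0.003] [0.584 0.389 0.009]
mat 0.5 [264. 211. 282. 234.] [0.464 0.136 0.087] [0.443 0.113 0.006] [0.491 0.162 0.097]
fanbox 0.88 [230. 142. 273. 187.] [0.628 0.194 0.069] [0.578 0.143 0.019] [0.692 0.25  0.113]
knob_grip 0.71 [242. 153. 261. 176.] [0.635 0.195 0.087] [0.61  0.175 0.077] [0.663 0.221 0.116]
knob_grip 0.57 [337. 197. 355. 224.] [ 0.499 -0.068  0.112] [ 0.467 -0.093  0.049] [ 0.542 -0.045  0.125]
spray_green 0.86 [284. 122. 304. 156.] [0.691 0.077 0.158] [0.678 0.052 0.001] [0.73  0.105 0.173]
tub 0.67 [406. 259. 434. 288.] [ 0.322 -0.297  0.02 ] [ 0.287 -0.326  0.001] [ 0.358 -0.255  0.047]
```

Run:
```python
import cv2,numpy as np
a=cv2.resize(cv2.imread("pics/scene0.png")[100:350,190:490],None,fx=1.6,fy=1.6)
b=cv2.resize(cv2.imread("pics/top0.png")[110:300,170:450],None,fx=1.6,fy=1.6)
w=480
c=np.zeros((600,800,3),np.uint8)
a=cv2.resize(a,(400,333));b=cv2.resize(b,(800,int(800*190/280)))[:543]
cv2.imwrite("pics/t.png",b);cv2.imwrite("pics/s.png",cv2.resize(a,(700,583)))
```

```text
(no output)
```

View pics/t.png

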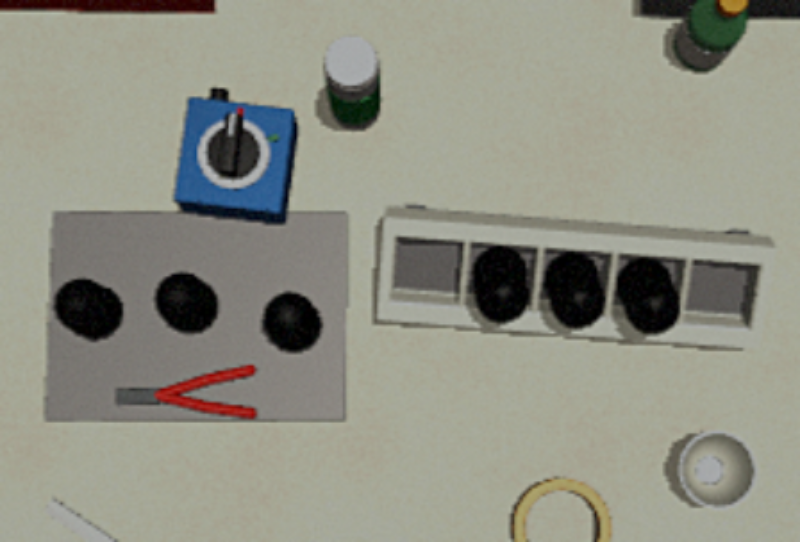

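View pics/s.png

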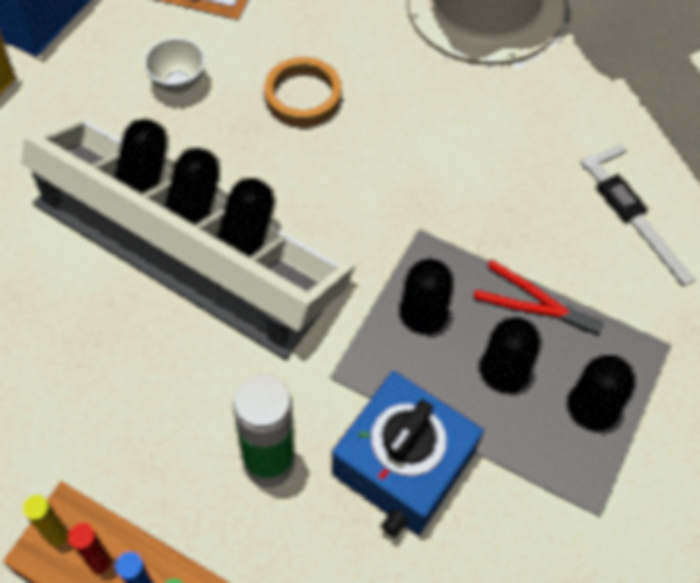

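The top picture shows the mat at left with three spares at (88,308), (186,302), (291,321). The stand's pockets 1–3 are loaded, so pocket 4 (left end, 427,265) and pocket 0 (right end, 722,288) are the empty ones. The scene view agrees. Next I fit the poses.

```bash
cat >> h.py <<'E'
from scipy.optimize import least_squares
def rgbd(n):
    im,d,p=cap(n); return im,d,cloud(d,p)
def bedR(yaw): # x up slope, z outward (towards robot)
    return R.from_euler("z",yaw).as_matrix()@R.from_euler("y",-.5).as_matrix()
def fitbed(P,d,bounds=(.40,.64,-.40,.09)):
    m=(d>0)&(P[...,0]>bounds[0])&(P[...,0]<bounds[1])&(P[...,1]>bounds[2])&(P[...,1]<bounds[3])&(P[...,2]>.03)&(P[...,2]<.13)
    Q=P[m]
    best=None
    yaw=-.05;off=0
    for _ in range(8):
        q=Q@bedR(yaw)  # bed-axes coords
        z=q[:,2]; h=np.histogram(z,np.arange(-.5,.5,.002)); 
        # plane of top surface: expected z_bed for bed origin at height .038
        zt=None
        a=q[np.abs(z-np.median(z[np.abs(z-h[1][h[0].argmax()])<.004]))<.004]
        rect=cv2.minAreaRect((a[:,:2]*1000).astype(np.float32))
        box=cv2.boxPoints(rect)/1000
        # long edge
        e=max([box[1]-box[0],box[2]-box[1]],key=np.linalg.norm)
        da=np.arctan2(-e[0],e[1]); da=(da+np.pi/2)%np.pi-np.pi/2
        yaw+=da*np.cos(.5)*.8
    c=np.r_[np.array(rect[0])/1000,np.median(a[:,2])]
    top=bedR(yaw)@c
    org=top-bedR(yaw)[:,2]*.036
    return yaw,org,rect[1],a
def fitcup(P,d,xy,z0=.004):
    m=(d>0)&(np.hypot(P[...,0]-xy[0],P[...,1]-xy[1])<.05)&(P[...,2]>z0+.012)&(P[...,2]<z0+.1)
    q=P[m]
    def res(c):
        h=q[:,2]-z0; r=np.hypot(q[:,0]-c[0],q[:,1]-c[1])
        hh=np.clip(h-66e-3,0,None); 
        return np.where(h<.066,r-.027,np.sqrt(r**2+(hh*27/26)**2)-.027)
    s=least_squares(res,xy,loss="soft_l1",f_scale=.003); return s.x,np.std(res(s.x)),len(q)
E
python3 - <<'E'
from h import *
for n in("scene","top"):
    im,d,P=rgbd(n)
    y,o,s,a=fitbed(P,d);print(n,"bed",round(y,4),o.round(4),np.round(s,1))
    for xy in((.475,.344),(.484,.247),(.467,.142)): 
        c,e,k=fitcup(P,d,xy);print("cup",c.round(4),e.round(4),k)
    m=(d>0)&(P[...,2]>.064)&(P[...,2]<.076)&(P[...,0]>.56)&(P[...,0]<.72)&(P[...,1]>.12)&(P[...,1]<.28)
    print("box",cv2.minAreaRect((P[m][:,:2]*1000).astype(np.float32)))
    m=(d>0)&(P[...,2]>.103)&(P[...,2]<.12)&(P[...,0]>.59)&(P[...,0]<.69)&(P[...,1]>.15)&(P[...,1]<.25)
    print("bar",m.sum(),P[m].mean(0),cv2.minAreaRect((P[m][:,:2]*1000).astype(np.float32)))
E
```

```text
scene bed -0.0665 [ 0.5243 -0.1471  0.0376] [393.1 117.5]
cup [0.4811 0.3456] 0.0013 636
cup [0.4882 0.247 ] 0.0013 593
cup [0.469  0.1392] 0.0013 554
box ((636.6109008789062, 199.00453186035156), (110.12081909179688, 110.87430572509766), 83.21784210205078)
bar 206 [0.64092342 0.19910067 0.11189483] ((639.5817260742188, 198.57327270507812), (16.47333335876465, 59.49766159057617), 82.76532745361328)
top bed -0.0689 [ 0.5247 -0.1469  0.0368] [390.8 112.9]
cup [0.482  0.3457] 0.0019 354
cup [0.4889 0.2468] 0.0019 329
cup [0.4699 0.1388] 0.0018 310
box ((636.2769165039062, 198.27622985839844), (109.7007064819336, 110.18694305419922), 83.33287048339844)
bar 125 [0.63719147 0.1978439  0.11126753] ((637.8517456054688, 198.4395751953125), (16.86412811279297, 59.129364013671875), 85.03523254394531)
```

```bash
cat >> h.py <<'E'
BY=-.068; BO=np.array([.5245,-.147,.0378]); CUPS=[(.4816,.3456),(.4886,.2469),(.4695,.139)]; BOX=(.638,.1987); KY=-.125
def rot(yaw,tilt=0): # tool pointing down, y_t at angle yaw, then tilted outward
    y=np.array([np.cos(yaw),np.sin(yaw),0]);z=np.array([0,0,-1.]);M=np.stack([np.cross(y,z),y,z],1)
    return M@R.from_euler("x",tilt).as_matrix()
def pock(k,h,out,dx=0,dy=0): # TCP pose with cup gripped h above rim, rim 'out' off the floor
    b=bedR(BY);t=rot(BY,.5)
    if t[:,2]@b[:,2]>-.99: t=rot(BY,-.5)
    return BO+b@np.array([dx,(k-2)*.074+dy,.006+h+out+.155]),t
def go(p,M,lab=""):
    o=get_obs();q=np.roll(o["tool_rot"],-1);C=R.from_quat(q)
    s=C.inv().apply(np.array(p)-o["position"])/.5;w=(C.inv()*R.from_matrix(M)).as_rotvec()/np.radians(30)
    print(lab,"shift",s.round(4),"turn",w.round(3),"| t",round(float(o["time"]),2),"pos",o["position"].round(4),"w",round(float(o["width"]),3),"g",round(float(o["grasp_force"]),1),"F",o["wrist_force"].round(1))
E
python3 - <<'E'
from h import *
go((*CUPS[2],.35),rot(BY)); print(pock(4,.055,0),bedR(BY))
E
```

```text
shift [-0.724  -0.4906  0.1094] turn [0.    0.    2.269] | t 1.0 pos [0.2505 0.5175 0.4047] w 1.0 g 0.0 F [ 0.1 -0.5 -0.4]
(array([0.43123966, 0.00769433, 0.22735783]), array([[ 0.06794761,  0.87555437,  0.47831753],
       [ 0.99768889, -0.05962963, -0.03257582],
       [ 0.        ,  0.47942554, -0.87758256]])) [[ 0.87555437  0.06794761 -0.47831753]
 [-0.05962963  0.99768889  0.03257582]
 [ 0.47942554  0.          0.87758256]]
```

```bash
python3 -m creep '[[[-0.724,-0.4906,0.1094],[0,0,1]],[[-0.724,-0.4906,0.1094],[0,0,1]],[[-0.724,-0.4906,0.1094],[0,0,1]],[[-0.724,-0.4906,0.1094],[0,0,1]],[[-0.724,-0.4906,0.1094],[0,0,1]],[[-0.724,-0.4906,0.1094],[0,0,1]],[[-0.724,-0.4906,0.1094],[0,0,1]],[[-0.724,-0.4906,0.1094],[0,0,1]],[[-0.724,-0.4906,0.1094],[0,0,1]],[[-0.724,-0.4906,0.1094],[0,0,1]],[[-0.724,-0.4906,0.1094],[0,0,1]]]' 1 20
python3 -m creep '[[[0,0,0],[0,0,1]],[[0,0,0],[0,0,1]],[[0,0,0],[0,0,1]],[[0,0,0],[0,0,1]],[[0,0,0],[0,0,1]]]'
python3 -c "
from h import *
go((*CUPS[2],.35),rot(BY)); print(get_obs()['qpos'])"
```

```text
time: 1.92
position: [0.4708, 0.1357, 0.3498]
tool_rot: [0.001, 0.469, 0.883, -0.0]
wrist_force: [1.2, -0.1, -0.6]
width: 1.004
grasp_force: 0.0
time: 2.33
position: [0.4696, 0.1389, 0.3501]
tool_rot: [0.0, 0.682, 0.731, 0.0]
wrist_force: [0.2, 0.2, -0.2]
width: 1.003
grasp_force: 0.0
 shift [ 0.0002 -0.0001  0.0002] turn [ 0.    -0.     0.261] | t 2.33 pos [0.4696 0.1389 0.3501] w 1.003 g 0.0 F [ 0.2  0.2 -0.2]
[ 4.02236466e-02 -1.54326682e-02  1.89165066e+00  3.86187331e-05
  1.26522868e+00 -2.84678562e-02]
```

```bash
python3 -m creep '[[[0,0,0.06],[0,0,0.261]],[[0,0,0.12],[0,0,0.261]],[[0,0,0.18],[0,0,0.261]],[[0,0,0.23],[0,0,0.261]],[[0,0,0.262],[0,0,0.261]],[[0,0,0.282],[0,0,0.261]],[[0,0,0.282],[0,0,0.261]]]'
python3 -m creep '[[[0,0,0],[0,0,0]],[[0,0,0],[0,0,0]],[[0,0,0],[0,0,0]],[[0,0,0],[0,0,0]],[[0,0,0],[0,0,0]],[[0,0,0],[0,0,0]],[[0,0,0],[0,0,0]],[[0,0,0],[0,0,0]]]' 0 30
python3 -c "
from h import *
go((*CUPS[2],.209),rot(BY))"
```

```text
time: 2.92
position: [0.4684, 0.139, 0.207]
tool_rot: [-0.001, 0.729, 0.685, -0.002]
wrist_force: [-0.4, 0.0, -0.4]
width: 0.998
grasp_force: 0.0
time: 3.58
position: [0.4706, 0.1391, 0.2108]
tool_rot: [0.001, 0.729, 0.684, 0.001]
wrist_force: [-0.1, 0.1, 6.8]
width: 0.619
grasp_force: 32.3
 shift [-0.0004 -0.0021  0.0036] turn [ 0.007 -0.001  0.009] | t 3.58 pos [0.4706 0.1391 0.2108] w 0.619 g 32.3 F [-0.1  0.1  6.8]
```

```bash
python3 -m creep '[[[0,0,-0.01],[0,0,0]],[[0,0,-0.05],[0,0,0]],[[0,0,-0.11],[0,0,0]],[[0,0,-0.17],[0,0,0]],[[0,0,-0.23],[0,0,0]],[[0,0,-0.29],[0,0,0]],[[0,0,-0.34],[0,0,0]],[[0,0,-0.34],[0,0,0]]]'
python3 - <<'E'
from h import *
p,M=pock(4,.050,.08);print(p);go(p,M)
im,d,P=rgbd("wrist");save(im,"w1.png")
o=get_obs();C=R.from_quat(np.roll(o["tool_rot"],-1))
T=C.inv().apply(P.reshape(-1,3)-o["position"]).reshape(400,640,3)
m=(d>0)&(np.abs(T[...,0])<.05)&(np.abs(T[...,1])<.05)&(T[...,2]<.26)
print("lowest of cup in tool z",m.sum(),np.percentile(T[m],[1,50,99],axis=0).round(3))
E
```

```text
time: 4.25
position: [0.4708, 0.1392, 0.3854]
tool_rot: [0.004, 0.729, 0.684, 0.004]
wrist_force: [0.7, -0.2, -0.4]
width: 0.618
grasp_force: 32.1
[0.39536584 0.01013752 0.29317653]
 shift [-0.2673 -0.1363  0.1827] turn [-0.934 -0.004  0.008] | t 4.25 pos [0.4708 0.1392 0.3854] w 0.618 g 32.1 F [ 0.7 -0.2 -0.4]
lowest of cup in tool z 51567 [[-0.009 -0.05   0.079]
 [ 0.011 -0.     0.114]
 [ 0.026  0.049  0.198]]
```

View pics/w1.png

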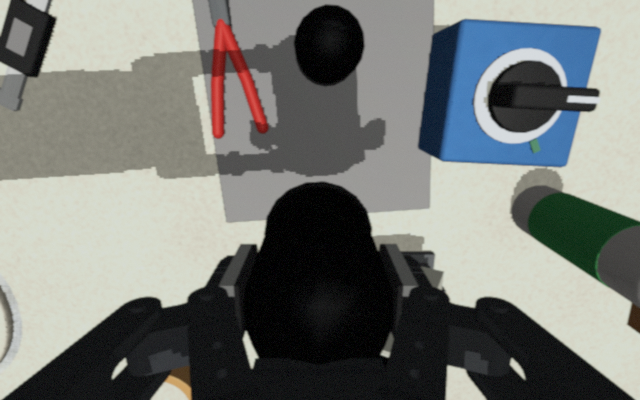

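The picture shows the held cup upright between the pads (centre about 320,300), with the remaining spare, the cutters, the box and the can clear. Next is the move in front of pocket 4.

```bash
python3 -m creep '[[[-0.06,-0.03,0.03],[-0.2,0,0]],[[-0.13,-0.07,0.08],[-0.4,0,0]],[[-0.2,-0.1,0.13],[-0.6,0,0]],[[-0.25,-0.13,0.16],[-0.8,0,0]],[[-0.267,-0.136,0.183],[-0.934,-0.004,0.008]],[[-0.267,-0.136,0.183],[-0.934,-0.004,0.008]],[[-0.267,-0.136,0.183],[-0.934,-0.004,0.008]],[[-0.267,-0.136,0.183],[-0.934,-0.004,0.008]]]'
python3 - <<'E'
from h import *
for n in("wrist","scene"):
    im,d,P=rgbd(n);save(im,"w2%s.png"%n)
    if n=="wrist":
        b=bedR(BY);Q=(P-BO)@b
        m=(d>0)&(np.abs(Q[...,0])<.06)&(np.abs(Q[...,1])<.2)&(np.abs(Q[...,2]-.036)<.006)
        q=Q[m];print(m.sum(),np.percentile(q,[1,50,99],axis=0).round(4))
        m=(d>0)&(np.abs(Q[...,0])<.03)&(np.abs(Q[...,1]-.148)<.03)&(Q[...,2]<.03);print(m.sum(),np.median(Q[m],0))
    else:
        # held cup axis location in bed frame
        m=(d>0)&(np.abs(Q[...,0])<.1)
        Q=(P-BO)@b; m=(d>0)&(np.abs(Q[...,0])<.045)&(np.abs(Q[...,1]-.148)<.045)&(Q[...,2]>.05)&(Q[...,2]<.2)
        q=Q[m];print("cup",m.sum(),np.percentile(q,[1,50,99],axis=0).round(4))
a=cv2.resize(cv2.imread("pics/w2scene.png")[100:300,190:430],(600,500));cv2.imwrite("pics/w2s.png",a)
p,M=pock(4,.050,.0);go(p,M)
E
```

```text
time: 4.97
position: [0.3937, 0.0104, 0.2881]
tool_rot: [0.177, 0.709, 0.663, 0.165]
wrist_force: [0.1, 0.1, -0.9]
width: 0.621
grasp_force: 32.2
9267 [[-0.0537  0.0302  0.0313]
 [ 0.0152  0.172   0.0362]
 [ 0.0552  0.1946  0.0377]]
2712 [0.00386881 0.16457236 0.00642838]
cup 813 [[-0.0368  0.1265  0.0829]
 [ 0.0152  0.1607  0.1349]
 [ 0.0363  0.1753  0.1981]]
 shift [-0.0008  0.0078  0.1534] turn [-0.019  0.001  0.004] | t 5.07 pos [0.3942 0.0106 0.2888] w 0.619 g 32.2 F [-0.1 -0.4 -1. ]
```

View pics/w2s.png

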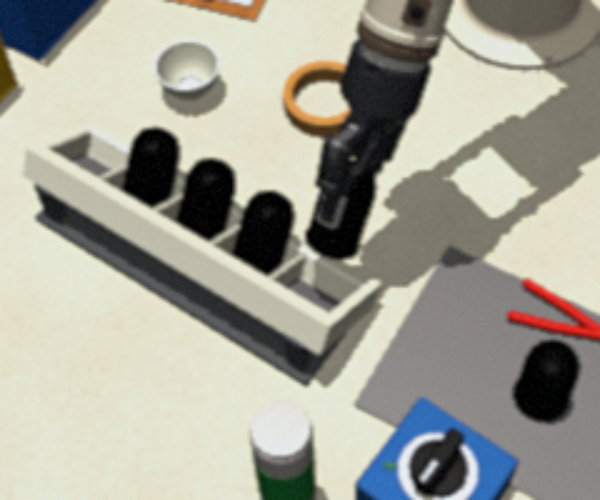

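The scene view shows the held cup, tilted with the bed, in front of pocket 4. Its rim is at (330,245) and the pocket is at (315,285). The wrist cloud confirms the bed fit to about 1 mm.

```bash
python3 -m creep '[[[0,0.004,0.03],[0,0,0]],[[0,0.004,0.06],[0,0,0]],[[0,0.004,0.08],[0,0,0]],[[0,0.004,0.08],[0,0,0]],[[0,0.004,0.08],[0,0,0]],[[0,0.004,0.08],[0,0,0]]]'
python3 - <<'E'
from h import *
p,M=pock(4,.050,.0);go(p,M)
E
```

```text
time: 5.57
position: [0.4142, 0.009, 0.2541]
tool_rot: [0.178, 0.709, 0.663, 0.165]
wrist_force: [0.6, 0.0, -1.0]
width: 0.618
grasp_force: 32.2
 shift [-0.0003  0.0051  0.0732] turn [-0.019  0.001  0.003] | t 5.57 pos [0.4142 0.009  0.2541] w 0.618 g 32.2 F [ 0.6  0.  -1. ]
```

```bash
python3 -m creep '[[[0,0.005,0.01],[-0.02,0,0]],[[0,0.005,0.025],[-0.02,0,0]],[[0,0.005,0.04],[-0.02,0,0]],[[0,0.005,0.052],[-0.02,0,0]],[[0,0.005,0.06],[-0.02,0,0]],[[0,0.005,0.064],[-0.02,0,0]],[[0,0.005,0.064],[-0.02,0,0]],[[0,0.005,0.064],[-0.02,0,0]]]'
python3 - <<'E'
from h import *
p,M=pock(4,.050,.0);go(p,M)
E
```

```text
time: 6.23
position: [0.4309, 0.0075, 0.2262]
tool_rot: [0.181, 0.708, 0.661, 0.168]
wrist_force: [-0.0, 0.3, -0.9]
width: 0.621
grasp_force: 32.2
 shift [0.0005 0.0017 0.0083] turn [-0.001  0.002  0.   ] | t 6.23 pos [0.4309 0.0075 0.2262] w 0.621 g 32.2 F [-0.   0.3 -0.9]
```

Clear in the pocket with no contact force; 4 mm to go. I'll creep down to contact.

```bash
python3 -m creep '[[[0,0.001,0.002],[0,0,0]],[[0,0.001,0.004],[0,0,0]],[[0,0.001,0.006],[0,0,0]],[[0,0.001,0.008],[0,0,0]],[[0,0.001,0.008],[0,0,0]],[[0,0.001,0.008],[0,0,0]]]'
python3 - <<'E'
from h import *
p,M=pock(4,.050,.0);go(p,M)
E
```

```text
time: 6.73
position: [0.4331, 0.0073, 0.224]
tool_rot: [0.181, 0.707, 0.662, 0.168]
wrist_force: [-22.5, -0.9, 25.4]
width: 0.621
grasp_force: 35.3
 shift [ 0.0005 -0.      0.0023] turn [-0.003  0.002  0.005] | t 6.73 pos [0.4331 0.0073 0.224 ] w 0.621 g 35.3 F [-22.5  -0.9  25.4]
```

```bash
python3 -m creep '[[[0,0,-0.003],[0,0,0]],[[0,0,-0.003],[0,0,0]],[[0,0,-0.003],[0,0,0]]]'
python3 -m creep '[[[0,0,-0.003],[0,0,0]],[[0,0,-0.003],[0,0,0]],[[0,0,-0.003],[0,0,0]],[[0,0,-0.003],[0,0,0]],[[0,0,-0.003],[0,0,0]],[[0,0,-0.003],[0,0,0]],[[0,0,-0.003],[0,0,0]]]' 1
python3 - <<'E'
from h import *
p,M=pock(4,.050,.0);go(p,M)
E
```

```text
time: 6.98
position: [0.4325, 0.0073, 0.2242]
tool_rot: [0.181, 0.708, 0.661, 0.168]
wrist_force: [0.1, 0.3, -1.0]
width: 0.622
grasp_force: 32.1
time: 7.57
position: [0.4318, 0.0074, 0.2254]
tool_rot: [0.181, 0.708, 0.661, 0.168]
wrist_force: [0.5, -0.0, 0.0]
width: 0.999
grasp_force: 0.0
 shift [0.0005 0.0009 0.0061] turn [-0.001  0.002  0.   ] | t 7.57 pos [0.4318 0.0074 0.2254] w 0.999 g 0.0 F [ 0.5 -0.   0. ]
```

```bash
python3 -m creep '[[[0,0,-0.03],[0,0,0]],[[0,0,-0.08],[0,0,0]],[[0,0,-0.14],[0,0,0]],[[0,0,-0.2],[0,0,0]],[[0,0,-0.26],[0,0,0]],[[0,0,-0.3],[0,0,0]],[[0,0,-0.3],[0,0,0]]]'
python3 - <<'E'
from h import *
go((*CUPS[1],.35),rot(BY))
im,d,P=rgbd("scene");save(im,"s3.png")
b=bedR(BY);Q=(P-BO)@b
for k in range(5):
    yk=(k-2)*.074
    m=(d>0)&(np.abs(Q[...,0])<.045)&(np.abs(Q[...,1]-yk)<.034)&(Q[...,2]>.045)&(Q[...,2]<.12)
    q=Q[m]
    if m.sum()>50:
        def res(c):
            h=q[:,2]-.006-c[2]; r=np.hypot(q[:,0]-c[0],q[:,1]-c[1]);hh=np.clip(h-.066,0,None)
            return np.where(h<.066,r-.027,np.sqrt(r**2+(hh*27/26)**2)-.027)
        s=least_squares(res,[0,yk,0],loss="soft_l1",f_scale=.003);print(k,m.sum(),(s.x-[0,yk,0]).round(4),np.std(res(s.x)).round(4))
E
```

```text
time: 8.15
position: [0.3601, 0.0123, 0.3616]
tool_rot: [0.185, 0.707, 0.661, 0.17]
wrist_force: [1.4, -0.3, 1.3]
width: 0.999
grasp_force: 0.0
 shift [0.4857 0.1854 0.1279] turn [0.972 0.007 0.001] | t 8.15 pos [0.3601 0.0123 0.3616] w 0.999 g 0.0 F [ 1.4 -0.3  1.3]
1 435 [-0.0059  0.0008  0.0011] 0.0016
2 452 [-0.006   0.0008  0.001 ] 0.0016
3 461 [-0.006   0.0007  0.0013] 0.0015
4 484 [-0.0059 -0.001   0.0011] 0.0014
```

Pocket 4's cup sits exactly like the loaded ones, at the same offset and height. Now the middle spare.

```bash
python3 -m creep '[[[0.08,0.03,-0.02],[0.2,0,0]],[[0.16,0.06,0],[0.4,0,0]],[[0.24,0.09,0.03],[0.6,0,0]],[[0.32,0.12,0.06],[0.8,0,0]],[[0.4,0.15,0.1],[0.972,0.007,0]],[[0.4857,0.1854,0.1279],[0.972,0.007,0]],[[0.4857,0.1854,0.1279],[0.972,0.007,0]],[[0.4857,0.1854,0.1279],[0.972,0.007,0]],[[0.4857,0.1854,0.1279],[0.972,0.007,0]]]'
python3 - <<'E'
from h import *
go((*CUPS[1],.209),rot(BY))
im,d,P=rgbd("scene")
for xy in CUPS[:2]: print(fitcup(P,d,xy))
E
```

```text
time: 8.95
position: [0.4884, 0.2479, 0.3421]
tool_rot: [-0.005, 0.73, 0.684, -0.004]
wrist_force: [-0.5, 0.4, -0.8]
width: 1.001
grasp_force: 0.0
 shift [-0.0023  0.0042  0.2662] turn [-0.026 -0.002  0.005] | t 8.95 pos [0.4884 0.2479 0.3421] w 1.001 g 0.0 F [-0.5  0.4 -0.8]
(array([0.48107859, 0.34566915]), np.float64(0.0013063180643609956), 641)
(array([0.48822431, 0.2471217 ]), np.float64(0.0013261251653631642), 541)
```

```bash
python3 -m creep '[[[0,0,0.06],[0,0,0]],[[0,0,0.12],[0,0,0]],[[0,0,0.18],[0,0,0]],[[0,0,0.23],[0,0,0]],[[0,0,0.262],[0,0,0]],[[0,0,0.278],[0,0,0]],[[0,0,0.278],[0,0,0]],[[0,0,0.278],[0,0,0]],[[0,0,0.278],[0,0,0]]]'
python3 - <<'E'
from h import *
go((*CUPS[1],.209),rot(BY))
E
```

```text
time: 9.75
position: [0.4878, 0.2474, 0.2077]
tool_rot: [-0.004, 0.731, 0.683, -0.001]
wrist_force: [0.4, -0.4, 0.0]
width: 1.0
grasp_force: 0.0
 shift [-0.0008  0.0016 -0.0025] turn [-0.013 -0.006  0.   ] | t 9.75 pos [0.4878 0.2474 0.2077] w 1.0 g 0.0 F [ 0.4 -0.4  0. ]
```

```bash
python3 -m creep '[[[0,0,-0.002],[0,0,0]],[[0,0,-0.002],[0,0,0]],[[0,0,-0.002],[0,0,0]],[[0,0,-0.002],[0,0,0]],[[0,0,-0.002],[0,0,0]],[[0,0,-0.002],[0,0,0]],[[0,0,-0.002],[0,0,0]],[[0,0,-0.002],[0,0,0]]]' 0 30
python3 -m creep '[[[0,0,-0.01],[0,0,0]],[[0,0,-0.05],[0,0,0]],[[0,0,-0.11],[0,0,0]],[[0,0,-0.17],[0,0,0]],[[0,0,-0.23],[0,0,0]],[[0,0,-0.29],[0,0,0]],[[0,0,-0.35],[0,0,0]],[[0,0,-0.4],[0,0,0]],[[0,0,-0.4],[0,0,0]],[[0,0,-0.4],[0,0,0]]]'
python3 - <<'E'
from h import *
p,M=pock(0,.050,.13);print(p);go(p,M)
E
```

```text
time: 10.42
position: [0.4878, 0.2477, 0.2085]
tool_rot: [-0.004, 0.73, 0.683, -0.001]
wrist_force: [-1.4, -1.5, 5.3]
width: 0.621
grasp_force: 31.9
time: 11.25
position: [0.4892, 0.247, 0.4088]
tool_rot: [-0.003, 0.731, 0.683, -0.001]
wrist_force: [0.2, 0.1, -2.1]
width: 0.621
grasp_force: 31.9
[ 0.35133748 -0.2835496   0.33705565]
 shift [-1.0778 -0.2027  0.1409] turn [-0.967 -0.007 -0.   ] | t 11.25 pos [0.4892 0.247  0.4088] w 0.621 g 31.9 F [ 0.2  0.1 -2.1]
```

```bash
python3 -m creep '[[[-0.06,-0.03,0],[-0.1,0,0]],[[-0.14,-0.06,0],[-0.25,0,0]],[[-0.22,-0.1,0],[-0.4,0,0]],[[-0.3,-0.14,0],[-0.55,0,0]],[[-0.38,-0.17,0],[-0.7,0,0]],[[-0.46,-0.2,0],[-0.85,0,0]],[[-0.54,-0.2,0],[-0.967,-0.007,0]],[[-0.62,-0.2,0],[-0.967,-0.007,0]],[[-0.7,-0.2,0],[-0.967,-0.007,0]],[[-0.78,-0.2,0],[-0.967,-0.007,0]],[[-0.86,-0.2,0.02],[-0.967,-0.007,0]],[[-0.93,-0.2,0.04],[-0.967,-0.007,0]]]'
python3 - <<'E'
from h import *
p,M=pock(0,.050,.09);print(p);go(p,M)
E
```

```text
time: 12.25
position: [0.3564, -0.2125, 0.3855]
tool_rot: [0.18, 0.709, 0.661, 0.167]
wrist_force: [-0.9, -0.0, -1.8]
width: 0.618
grasp_force: 32.0
[ 0.37047018 -0.28485263  0.30195235]
 shift [-0.1423 -0.046   0.1652] turn [-0.007  0.003 -0.004] | t 12.25 pos [ 0.3564 -0.2125  0.3855] w 0.618 g 32.0 F [-0.9 -0.  -1.8]
```

```bash
python3 -m creep '[[[-0.06,-0.02,0.02],[0,0,0]],[[-0.12,-0.04,0.04],[0,0,0]],[[-0.142,-0.046,0.08],[0,0,0]],[[-0.142,-0.046,0.13],[0,0,0]],[[-0.142,-0.046,0.165],[0,0,0]],[[-0.142,-0.046,0.165],[0,0,0]],[[-0.142,-0.046,0.165],[0,0,0]],[[-0.142,-0.046,0.165],[0,0,0]],[[-0.142,-0.046,0.165],[0,0,0]]]'
python3 - <<'E'
from h import *
p,M=pock(0,.050,0);go(p,M)
im,d,P=rgbd("wrist");save(im,"w4.png")
b=bedR(BY);Q=(P-BO)@b
m=(d>0)&(np.abs(Q[...,0])<.06)&(np.abs(Q[...,1])<.2)&(np.abs(Q[...,2]-.036)<.004);print(np.percentile(Q[m],[1,50,99],axis=0).round(4))
im,d,P=rgbd("scene");save(im,"s4.png")
y,o,s,a=fitbed(P,d,(.40,.64,-.40,.09));print(y,o)
E
```

```text
time: 13.0
position: [0.3718, -0.2825, 0.3045]
tool_rot: [0.181, 0.708, 0.662, 0.167]
wrist_force: [-0.2, -0.4, 0.0]
width: 0.619
grasp_force: 32.1
 shift [-0.0044 -0.0041  0.1833] turn [-0.004  0.004  0.002] | t 13.0 pos [ 0.3718 -0.2825  0.3045] w 0.619 g 32.1 F [-0.2 -0.4  0. ]
[[-0.0543 -0.1784  0.0331]
 [ 0.0004 -0.0862  0.0365]
 [ 0.0547 -0.0217  0.0383]]
-0.06868826634787299 [ 0.52482724 -0.14592544  0.03785044]
```

View pics/w4.png

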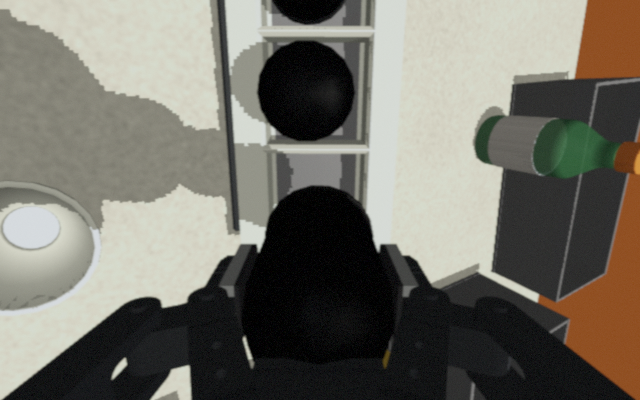

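The wrist picture shows the cup lined up with pocket 0's channel (columns 265–372, cup centred at 320). The loaded pocket 1 cup is clear at (307,90).

```bash
python3 -m creep '[[[-0.004,-0.004,0.03],[0,0,0]],[[-0.004,-0.004,0.06],[0,0,0]],[[-0.004,-0.004,0.09],[0,0,0]],[[-0.004,-0.004,0.1],[0,0,0]],[[-0.004,-0.004,0.1],[0,0,0]],[[-0.004,-0.004,0.1],[0,0,0]],[[-0.004,-0.004,0.1],[0,0,0]]]'
python3 - <<'E'
from h import *
p,M=pock(0,.050,0);go(p,M)
E
```

```text
time: 13.68
position: [0.3938, -0.2864, 0.2596]
tool_rot: [0.181, 0.708, 0.662, 0.167]
wrist_force: [0.2, -0.3, -0.3]
width: 0.623
grasp_force: 32.1
 shift [ 0.0001 -0.0003  0.0833] turn [-0.004  0.005  0.001] | t 13.68 pos [ 0.3938 -0.2864  0.2596] w 0.623 g 32.1 F [ 0.2 -0.3 -0.3]
```

```bash
python3 -m creep '[[[0,0,0.015],[0,0,0]],[[0,0,0.03],[0,0,0]],[[0,0,0.045],[0,0,0]],[[0,0,0.06],[0,0,0]],[[0,0,0.069],[0,0,0]],[[0,0,0.073],[0,0,0]],[[0,0,0.075],[0,0,0]],[[0,0,0.077],[0,0,0]],[[0,0,0.077],[0,0,0]],[[0,0,0.077],[0,0,0]]]'
python3 - <<'E'
from h import *
p,M=pock(0,.050,0);go(p,M)
E
```

```text
time: 14.52
position: [0.4121, -0.2874, 0.2249]
tool_rot: [0.18, 0.708, 0.662, 0.167]
wrist_force: [0.3, 0.0, -0.3]
width: 0.62
grasp_force: 32.1
 shift [-0.0005  0.0007  0.0049] turn [-0.005  0.003  0.001] | t 14.52 pos [ 0.4121 -0.2874  0.2249] w 0.62 g 32.1 F [ 0.3  0.  -0.3]
```

```bash
python3 -m creep '[[[0,0,0.001],[0,0,0]],[[0,0,0.002],[0,0,0]],[[0,0,0.003],[0,0,0]],[[0,0,0.004],[0,0,0]],[[0,0,0.004],[0,0,0]],[[0,0,0.004],[0,0,0]]]'
python3 - <<'E'
from h import *
p,M=pock(0,.050,0);go(p,M)
E
```

```text
time: 15.02
position: [0.413, -0.2874, 0.2229]
tool_rot: [0.18, 0.708, 0.662, 0.167]
wrist_force: [-0.7, 0.2, -0.3]
width: 0.618
grasp_force: 32.1
 shift [-0.0008  0.001   0.0005] turn [-0.006  0.002  0.   ] | t 15.02 pos [ 0.413  -0.2874  0.2229] w 0.618 g 32.1 F [-0.7  0.2 -0.3]
```

```bash
python3 -m creep '[[[0,0,0.001],[0,0,0]],[[0,0,0.002],[0,0,0]],[[0,0,0.003],[0,0,0]],[[0,0,0.003],[0,0,0]],[[0,0,0.003],[0,0,0]],[[0,0,0.003],[0,0,0]]]'
python3 - <<'E'
from h import *
p,M=pock(0,.050,0);go(p,M)
E
```

```text
time: 15.52
position: [0.4134, -0.2876, 0.2227]
tool_rot: [0.18, 0.708, 0.662, 0.167]
wrist_force: [-14.8, 4.3, 17.1]
width: 0.62
grasp_force: 34.1
 shift [-0.0003  0.0004 -0.0003] turn [-0.007  0.001  0.003] | t 15.52 pos [ 0.4134 -0.2876  0.2227] w 0.62 g 34.1 F [-14.8   4.3  17.1]
```

Floor contact. I'll ease off, release and retract.

```bash
python3 -m creep '[[[0,0,-0.002],[0,0,0]],[[0,0,-0.002],[0,0,0]],[[0,0,-0.002],[0,0,0]]]'
python3 -m creep '[[[0,0,-0.002],[0,0,0]],[[0,0,-0.002],[0,0,0]],[[0,0,-0.002],[0,0,0]],[[0,0,-0.002],[0,0,0]],[[0,0,-0.002],[0,0,0]],[[0,0,-0.002],[0,0,0]],[[0,0,-0.002],[0,0,0]]]' 1
python3 -m creep '[[[0,0,-0.03],[0,0,0]],[[0,0,-0.08],[0,0,0]],[[0,0,-0.14],[0,0,0]],[[0,0,-0.2],[0,0,0]],[[0,0,-0.26],[0,0,0]],[[0,0,-0.32],[0,0,0]],[[0,0,-0.38],[0,0,0]],[[0,0,-0.38],[0,0,0]]]'
python3 - <<'E'
from h import *
go((*BOX,.40),rot(KY+np.pi/2))
im,d,P=rgbd("scene");save(im,"s5.png")
cv2.imwrite("pics/s5c.png",cv2.resize(im[100:340,190:490,::-1],(700,560)))
b=bedR(BY);Q=(P-BO)@b
for k in range(5):
    yk=(k-2)*.074
    m=(d>0)&(np.abs(Q[...,0])<.045)&(np.abs(Q[...,1]-yk)<.034)&(Q[...,2]>.045)&(Q[...,2]<.12)
    q=Q[m]
    if m.sum()>50:
        def res(c):
            h=q[:,2]-.006-c[2]; r=np.hypot(q[:,0]-c[0],q[:,1]-c[1]);hh=np.clip(h-.066,0,None)
            return np.where(h<.066,r-.027,np.sqrt(r**2+(hh*27/26)**2)-.027)
        s=least_squares(res,[0,yk,0],loss="soft_l1",f_scale=.003);print(k,m.sum(),(s.x-[0,yk,0]).round(4),np.std(res(s.x)).round(4))
m=(d>0)&(P[...,2]>.103)&(P[...,2]<.12)&(P[...,0]>.59)&(P[...,0]<.69)&(P[...,1]>.15)&(P[...,1]<.25)
print("bar",m.sum(),cv2.minAreaRect((P[m][:,:2]*1000).astype(np.float32)))
E
```

```text
time: 15.77
position: [0.4133, -0.2876, 0.2228]
tool_rot: [0.18, 0.708, 0.662, 0.167]
wrist_force: [-3.8, 0.4, 4.0]
width: 0.621
grasp_force: 32.5
time: 16.35
position: [0.4128, -0.2873, 0.2233]
tool_rot: [0.18, 0.708, 0.662, 0.167]
wrist_force: [0.3, -0.1, 0.6]
width: 1.002
grasp_force: 0.0
time: 17.02
position: [0.3218, -0.2821, 0.3963]
tool_rot: [0.185, 0.708, 0.661, 0.166]
wrist_force: [0.3, -1.0, 0.7]
width: 1.004
grasp_force: 0.0
 shift [1.0034 0.5026 0.2558] turn [ 0.752  0.741 -2.824] | t 17.02 pos [ 0.3218 -0.2821  0.3963] w 1.004 g 0.0 F [ 0.3 -1.   0.7]
0 422 [-0.0064 -0.0015  0.0013] 0.0017
1 435 [-0.0058  0.0007  0.0009] 0.0017
2 450 [-0.0059  0.0011  0.0011] 0.0016
3 463 [-0.0058  0.001   0.0012] 0.0015
4 483 [-0.0061 -0.0007  0.0014] 0.0014
bar 203 ((639.01171875, 198.46316528320312), (16.261661529541016, 58.99716567993164), 83.88568115234375)
```

View pics/s5c.png

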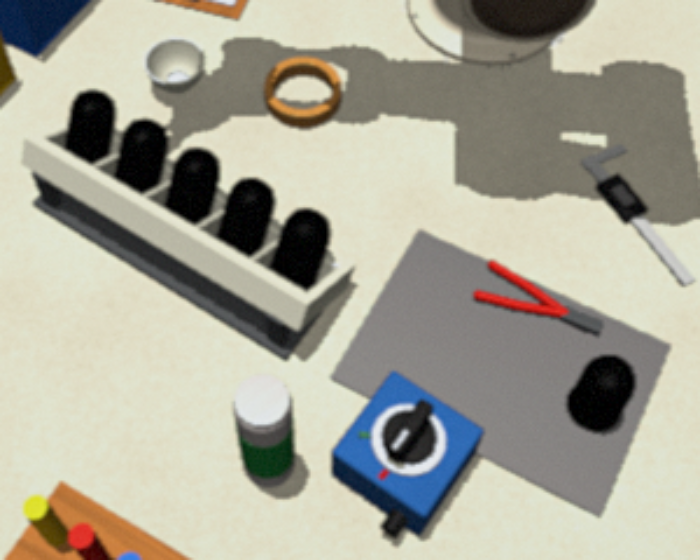

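All five pockets are full: the cups run from (90,125) to (303,245), all with the same seating offsets. One spare and the bystanders are undisturbed. The knob pointer is still at red (385,470). Next, the knob.

Run:
```python
from h import *
go((.47,.19,.43),rot(BY))
```

```text
shift [0.9614 0.2393 0.0401] turn [ 0.956  0.015 -0.   ] | t 17.07 pos [ 0.3221 -0.2818  0.3938] w 0.999 g 0.0 F [ 0.5  0.5 -0.6]
```

```bash
python3 -m creep '[[[0.08,0.02,0],[0.1,0,0]],[[0.16,0.04,0],[0.25,0,0]],[[0.24,0.06,0],[0.4,0,0]],[[0.32,0.08,0.01],[0.55,0,0]],[[0.4,0.1,0.01],[0.7,0,0]],[[0.48,0.12,0.01],[0.85,0.015,0]],[[0.56,0.14,0.02],[0.956,0.015,0]],[[0.64,0.16,0.02],[0.956,0.015,0]],[[0.72,0.18,0.03],[0.956,0.015,0]],[[0.8,0.2,0.03],[0.956,0.015,0]],[[0.88,0.22,0.04],[0.956,0.015,0]],[[0.96,0.239,0.04],[0.956,0.015,0]]]'
python3 -m creep '[[[0,0,0],[0,0,-0.25]],[[0,0,0],[0,0,-0.5]],[[0,0,0],[0,0,-0.75]],[[0,0,0],[0,0,-1]],[[0,0,0],[0,0,-1]]]'
python3 -m creep '[[[0,0,0],[0,0,-0.25]],[[0,0,0],[0,0,-0.5]],[[0,0,0],[0,0,-0.75]],[[0,0,0],[0,0,-1]],[[0,0,0],[0,0,-1]]]'
python3 - <<'E'
from h import *
go((.6375,.1987,.35),rot(KY+np.pi/2));print(get_obs()["qpos"])
E
```

```text
time: 18.07
position: [0.4695, 0.1928, 0.4271]
tool_rot: [-0.004, 0.73, 0.684, -0.0]
wrist_force: [1.5, -0.6, -0.6]
width: 0.997
grasp_force: 0.0
time: 18.48
position: [0.4694, 0.1906, 0.4276]
tool_rot: [-0.004, 0.526, 0.85, 0.001]
wrist_force: [-0.4, -0.3, -0.2]
width: 1.001
grasp_force: 0.0
time: 18.9
position: [0.4694, 0.1902, 0.4282]
tool_rot: [-0.003, 0.29, 0.957, 0.002]
wrist_force: [0.6, -0.9, 0.6]
width: 1.002
grasp_force: 0.0
 shift [-0.2714  0.2002  0.1549] turn [ 0.009 -0.013 -0.885] | t 18.9 pos [0.4694 0.1902 0.4282] w 1.002 g 0.0 F [ 0.6 -0.9  0.6]
[ 0.1440757  -0.03654177  1.75433496  0.00735961  1.42776203 -0.83944097]
```

```bash
python3 -m creep '[[[-0.06,0.05,0.03],[0,0,-0.22]],[[-0.12,0.09,0.06],[0,0,-0.44]],[[-0.18,0.13,0.1],[0,0,-0.66]],[[-0.24,0.18,0.13],[0,0,-0.885]],[[-0.2714,0.2002,0.155],[0.009,-0.013,-0.885]],[[-0.2714,0.2002,0.155],[0.009,-0.013,-0.885]],[[-0.2714,0.2002,0.155],[0.009,-0.013,-0.885]],[[-0.2714,0.2002,0.155],[0.009,-0.013,-0.885]]]'
python3 - <<'E'
from h import *
im,d,P=rgbd("wrist");save(im,"w6.png")
m=(d>0)&(P[...,2]>.107)&(P[...,2]<.12)&(P[...,0]>.59)&(P[...,0]<.69)&(P[...,1]>.15)&(P[...,1]<.25)
print("bar",m.sum(),np.median(P[m],0),cv2.minAreaRect((P[m][:,:2]*1000).astype(np.float32)))
go((.6375,.1987,.262),rot(KY+np.pi/2))
E
```

```text
time: 19.57
position: [0.6373, 0.1985, 0.3512]
tool_rot: [0.0, 0.064, 0.998, 0.0]
wrist_force: [0.2, -0.4, 0.4]
width: 0.999
grasp_force: 0.0
bar 2216 [0.63626392 0.19785822 0.11306765] ((638.5136108398438, 197.46047973632812), (15.890945434570312, 59.22214126586914), 83.14070892333984)
 shift [-0.0002  0.0003  0.18  ] turn [ 0.001  0.004 -0.006] | t 19.62 pos [0.6372 0.1986 0.352 ] w 1.003 g 0.0 F [ 0.8 -0.6  0.5]
```

View pics/w6.png

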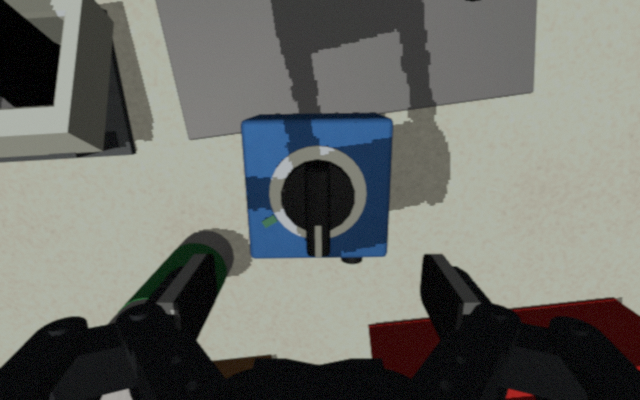

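The bar is centred between the open fingers (column 318) with its pointer towards the far side. The can is clear. I'll descend and grip.

```bash
python3 -m creep '[[[0,0,0.05],[0,0,0]],[[0,0,0.1],[0,0,0]],[[0,0,0.14],[0,0,0]],[[0,0,0.165],[0,0,0]],[[0,0,0.176],[0,0,0]],[[0,0,0.176],[0,0,0]],[[0,0,0.176],[0,0,0]]]'
python3 -m creep '[[[0,0,0],[0,0,0]],[[0,0,0],[0,0,0]],[[0,0,0],[0,0,0]],[[0,0,0],[0,0,0]],[[0,0,0],[0,0,0]],[[0,0,0],[0,0,0]],[[0,0,0],[0,0,0]],[[0,0,0],[0,0,0]],[[0,0,0],[0,0,0]],[[0,0,0],[0,0,0]]]' 0 50
python3 - <<'E'
from h import *
go((.6375,.1985,.262),rot(KY+np.pi/2))
E
```

```text
time: 20.2
position: [0.6381, 0.1984, 0.2649]
tool_rot: [0.002, 0.063, 0.998, 0.0]
wrist_force: [0.3, 0.3, 0.2]
width: 1.001
grasp_force: 0.0
time: 21.03
position: [0.6379, 0.1981, 0.2637]
tool_rot: [0.001, 0.063, 0.998, -0.0]
wrist_force: [-1.4, -2.2, 3.6]
width: 0.175
grasp_force: 50.2
 shift [0.001  0.0006 0.0035] turn [-0.     0.003 -0.003] | t 21.03 pos [0.6379 0.1981 0.2637] w 0.175 g 50.2 F [-1.4 -2.2  3.6]
```

```bash
python3 -m creep '[[[0,0,0],[0,0,0.12]],[[0,0,0],[0,0,0.25]],[[0,0,0],[0,0,0.38]],[[0,0,0],[0,0,0.5]],[[0,0,0],[0,0,0.62]],[[0,0,0],[0,0,0.75]],[[0,0,0],[0,0,0.88]],[[0,0,0],[0,0,1]],[[0,0,0],[0,0,1]]]'
python3 -m creep '[[[0,0,0],[0,0,0.12]],[[0,0,0],[0,0,0.25]],[[0,0,0],[0,0,0.38]],[[0,0,0],[0,0,0.5]],[[0,0,0],[0,0,0.62]],[[0,0,0],[0,0,0.75]],[[0,0,0],[0,0,0.88]],[[0,0,0],[0,0,0.97]],[[0,0,0],[0,0,0.97]],[[0,0,0],[0,0,0.97]]]'
python3 -c "
from h import *
go((.6375,.1985,.262),rot(KY+np.pi/2-1.05)); print(get_obs()['moment'])"
```

```text
time: 21.78
position: [0.6379, 0.1979, 0.2637]
tool_rot: [0.001, 0.321, 0.947, -0.0]
wrist_force: [-3.3, -4.1, 5.1]
width: 0.179
grasp_force: 50.3
time: 22.62
position: [0.6377, 0.1976, 0.2637]
tool_rot: [0.0, 0.547, 0.837, -0.0]
wrist_force: [-3.1, -5.3, 6.5]
width: 0.174
grasp_force: 50.5
 shift [0.0018 0.0002 0.0034] turn [-0.001  0.003  0.032] | t 22.62 pos [0.6377 0.1976 0.2637] w 0.174 g 50.5 F [-3.1 -5.3  6.5]
[-0.69643809  0.65774984 -0.13541392]
```

Turned. I'll open, lift and check.

```bash
python3 -m creep '[[[0,0,0],[0,0,0]],[[0,0,0],[0,0,0]],[[0,0,0],[0,0,0]],[[0,0,0],[0,0,0]],[[0,0,0],[0,0,0]],[[0,0,0],[0,0,0]],[[0,0,0],[0,0,0]],[[0,0,0],[0,0,0]]]' 1
python3 -m creep '[[[0,0,-0.03],[0,0,0]],[[0,0,-0.08],[0,0,0]],[[0,0,-0.14],[0,0,0]],[[0,0,-0.2],[0,0,0]],[[0,0,-0.26],[0,0,0]],[[0,0,-0.32],[0,0,0]],[[0,0,-0.32],[0,0,0]],[[0,0,-0.32],[0,0,0]]]'
python3 - <<'E'
from h import *
im,d,P=rgbd("wrist");save(im,"w7.png")
m=(d>0)&(P[...,2]>.107)&(P[...,2]<.12)&(P[...,0]>.59)&(P[...,0]<.69)&(P[...,1]>.15)&(P[...,1]<.25)
print("bar",m.sum(),np.median(P[m],0),cv2.minAreaRect((P[m][:,:2]*1000).astype(np.float32)))
im,d,P=rgbd("scene");save(im,"s7.png");cv2.imwrite("pics/s7c.png",cv2.resize(im[100:340,190:490,::-1],(700,560)))
E
```

```text
time: 23.28
position: [0.6379, 0.1984, 0.2633]
tool_rot: [0.001, 0.547, 0.837, 0.0]
wrist_force: [0.9, -1.0, 0.1]
width: 1.002
grasp_force: 0.0
time: 23.95
position: [0.638, 0.1984, 0.4264]
tool_rot: [0.003, 0.547, 0.837, 0.002]
wrist_force: [1.1, -0.5, -0.8]
width: 1.005
grasp_force: 0.0
bar 1293 [0.63763836 0.19730483 0.11302628] ((638.4031982421875, 195.99404907226562), (15.651446342468262, 59.577823638916016), 23.300968170166016)
```

View pics/w7.png

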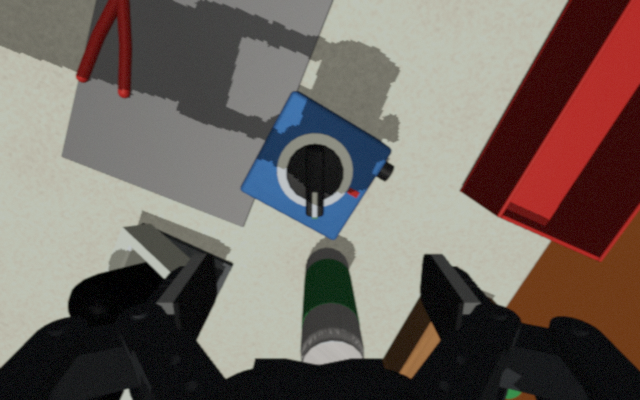

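View pics/s7c.png

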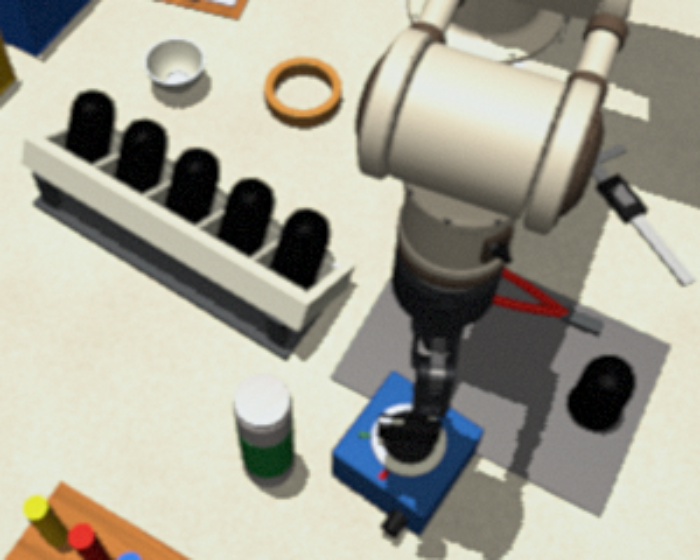

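The bar has turned 60° (83° → 23°) and its pointer lies at the green mark (315,205), clear of the red one at (352,193). The five cups, the spare and the bystanders are in place, and the robot touches nothing.

```bash
python3 -c "
from h import *
print(env.finish_job())"
```

```text
the job is handed in; nothing more can be done
None
```

The job is handed in: pockets 0 and 4 now hold spare cups, seated like the three already loaded, the knob is at green and released, and the last pictures show nothing else disturbed; it took about 24 s of the 72 s allowed.

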